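# Measure a gauge block: close the carriage on it, clamp it and raise the display

## Task

Measure the gauge block that lies on the bench: slide the carriage up until the block is held between the spindle and the fixed anvil, then turn the T-shaped clamp knob clockwise until the carriage is locked. Then raise the folded display to 60 degrees from flat so that it can be read, and leave the case, the ring gauge and the bottle where they are.

Things in the scene. Friction and masses are not known exactly. Their poses are not given: they have to be found in the camera images.
- bench: Measuring bench fixed to the desk: grey bed 500 x 124 mm with steel guideways, tops 45 mm above the desk. Origin on the desk; x across the bed away from the robot, y along it to the headstock, a grey block (62 mm along y, 90 mm across, 95 mm high) at y = 206 mm whose anvil points to -y. Bed from y = -260 to 240 mm. Two U-shaped rests at y = 78 and 122 mm carry the gauge block.
- anvil_face (a point): Centre of the fixed anvil's flat face (12 mm diameter), at bench (0, 150, 74.5) mm; it looks to bench -y.
- carriage (a joint): Aluminium carriage, 200 mm long, 122 mm wide, on the guideways; m, 0 at the end far from the headstock, growing along bench +y to the anvil, range 0 to 0.086. The gap from spindle to anvil is 175 mm minus this: 0.075 when the 100 mm block is held between them. Slides with about 3 N of friction, pushed by its knob for instance; locked (over 30 N) when the clamp is tight.
- spindle_face (a point): Centre of the spindle's flat face (12 mm diameter), 28 mm out from the carriage's headstock end, 74.5 mm above the desk. Moves with the carriage, whose headstock end carries a grey measuring head 62 mm long, 72 mm across, top 95 mm above the desk, with the clamp knob on top; the readout console with the display is on its other end.
- clamp_knob (a joint): Black T-bar clamp knob on an upright screw on the measuring head; rad, growing clockwise seen from above, 0 to 1.35 (end stop). At 0 the bar lies along bench y, at 1.35 nearly across the bed. Bites from about 0.75, is tight from 1.2; takes up to about 0.3 N m, stays where it is left.
- clamp_grip (a point): Centre of the T-bar on the screw's axis, 123 mm above the desk, at bench x = 0, y = carriage value minus 83 mm. Bar 64 mm long (the point's y axis), 14 mm thick, 24 mm high, 16 mm clear above the measuring head. The axis is 50 mm from the side of the console and display.
- display (a joint): Fold-down display of the readout console; rad, 0 flat (shut), growing as its front edge rises; 60 degrees is 1.047. Range 0 to 2.1. A stiff friction hinge (about 0.35 N m) holds it at any angle; 3 to 5 N at the front edge moves it. Grey slab 136 mm deep, 120 mm wide (bench y), 12 mm thick; the screen is on its underside.
- display_hinge (a point): Middle of the display's hinge line, in the slab's mid-thickness, 105 mm above the desk, at the display's edge away from the robot (56 mm beyond the bed's centre line). The hinge runs along bench y. Moves with the carriage; its frame turns with the display.
- display_lip (a point): Middle of the display's lower front edge, nearest the robot: 132 mm from the hinge line, 6 mm below it when flat (99 mm above the desk). This lip overhangs: the dark console's front is 20 mm further in, the saddle's 15 mm (top 65 mm above the desk), so fingertips fit under it from the front. Moves and turns with the display.
- gauge_block: Steel gauge block, 100 mm long (its y), 35 mm wide, 9 mm thick, 0.25 kg, loose on the two rests between spindle and anvil, along bench y; it may lie a few mm off the anvil. Origin: centre of its underside, 70 mm above the desk.
- gauge_case: Shut wooden gauge-block case, 130 x 220 x 49 mm, loose on the desk. Origin: centre of its underside.
- ring_gauge: Steel ring gauge, outer diameter 84 mm, bore 44 mm, 28 mm high, lying on the desk. Origin: centre of its underside.
- cleaner: White plastic bottle, 62 mm diameter, 150 mm high, standing on the desk. Origin: centre of its underside.
Not all that is in view belongs to the job. Several things have the shape of the gauge_block; the one meant has the colours described above.

How it is judged:
On the way, in this order (a step that is already met when the one before it is completed fails the run):
1. the carriage is slid up: the block is held between spindle and anvil (within 2 mm) (value of joint carriage between 0.073 and 0.077 m and y of gauge_block in the frame of bench above 0.098 m), for 0.2 s.
2. the clamp knob is tight with the carriage still closed on the block (value of joint clamp_knob above 1.1 rad and value of joint carriage above 0.073 m), for 0.2 s.
3. the display is raised to 60 degrees (within 6) with the clamp tight (value of joint display between 0.942 and 1.152 rad and value of joint clamp_knob above 1.1 rad), for 0.2 s.
At the end, for the whole second after the job is handed in: The gauge block lies on its rests, held between the spindle and the anvil with no gap over 2 mm, the clamp knob is tight (1.1 rad or more), and the display stands still at 60 degrees from flat, within 6 degrees (0.942 to 1.152 rad) (all of step 1 and all of step 3 and velocity of joint display below 0.05 rad/s and y of gauge_block in the frame of bench below 0.102 m and x of gauge_block in the frame of bench between -0.006 and 0.006 m and z of gauge_block in the frame of bench between 0.066 and 0.074 m and linear speed of gauge_block below 0.02 m/s); the robot touches nothing.
It fails at once if the gauge case is disturbed (moved more than 20 mm) (distance of gauge_case from where it was at the start of the episode above 0.02 m).
It fails at once if the ring gauge is disturbed (moved more than 20 mm) (distance of ring_gauge from where it was at the start of the episode above 0.02 m).
It fails at once if the bottle is disturbed (moved more than 20 mm) (distance of cleaner from where it was at the start of the episode above 0.02 m).
It also fails if it takes over 54 s, if anything falls off the work surface, if the arm or the gripper's body presses on something with over 40 N, if the wrist force passes 120 N, or if a joint passes its speed limit or range.

## Robot

A 6-joint arm with a two-finger parallel gripper is mounted at the origin on the work surface. World frame = base frame: x ahead of the robot, y to its left, z up, the work surface at z = 0. Lengths are in m, angles in rad, forces in N, time in s.
With the tool pointing down it reaches from about 0.25 to 0.725 m from the base axis. Payload 4 kg.
Tool frame: the origin (TCP) lies on the centre line of the jaws, within the pads' length; the fingertips stand 22 mm ahead of it and the grasp point (between the pads) lies 3 mm ahead of it; z points along the fingers, y is the line along which they close (so a half turn about z gives the same grasp; the last joint's range is limited). The gripper opens to 85 mm and grips with 20 to 120 N. Pads are 22 mm wide; open, the fingers measure 114 mm over their backs; the gripper's body (76 mm by 85 mm) begins 54 mm behind the grasp point. The pads swing forward as they close: fully open they stand 13 mm farther back than shut.
Start: joints at [-1.293, 0.241, 0.005, 1.335, 0, 1.571], TCP at [0.137, -0.481, 0.253] pointing down, gripper open.
Joint ranges: [-2.72, 2.72], [-1.05, 1.87], [-1.09, 1.28], [-1.99, 2.15], [-1.42, 1.44], [-3.14, 3.14]. Speed limits (rad/s): [2.79, 2.79, 3.14, 3.14, 3.14, 3.14].

## Interface

Orientations are given as a unit quaternion [w, x, y, z].
In Python, from bench import bot gives the robot as it stands.
- The arm moves only by the tool carry_out, never from a script. Its argument "motion" is text: rows parted by semicolons, each of 7 numbers parted by spaces: the shift along the tool's x, y, z each as a share of 20 cm, from -1 to 1, then the turn, a rotation vector about the tool's x, y, z each as a share of 360 degrees, from -1 to 1, then the closure, from 0 (fully open) to 1 (shut). A call has 1 to 20 rows; each row shifts and turns the commanded pose from where the row before left it, along the tool's axes as they then stand; what a row does not reach is not made up. A row lasts 1/12 s, in which the tool goes at most 41.7 mm and 7.16 degrees, less where a joint would pass 70% of its speed; a pose out of reach is approached as far as the arm can. A call with a number of a shift or a turn outside -1 to 1 is refused whole. A call with a gripper value outside its range is refused whole. The fingers move at their own pace and stop on an object; the grip force is fixed at half the most. Time passes only in rows, so rows that do not move let the fingers close. It gives the time, the measured TCP pose, the force, the opening and the grip force at its end, in the units of the state.
- bot.observe(): the state, without advancing time (a new reading comes with each control period).
- bot.grab_frame(name): name is "scene" or "top"; returns the picture (384x512x3 uint8, red, green, blue); there is no depth.
- bot.camera_model(name): a dict with "fx", "fy", "cx", "cy" (pixels), "camera_from_world" (4x4, takes a point from world to camera coordinates). Camera axes: x right, y up, looking along -z (the intrinsics and any distortion apply to the point x, -y, -z); pixel columns grow to the right and rows downward; lengths in m; the calibration is good to about 2 mm. A picture is of the moment at which its call begins. camera_model takes no time and is no camera call.
- bot.hand_in(): hands the job in; it is judged then, once.
Trained networks look in the newest picture that a camera, given by its name, has taken for a name from the list of things; names that differ only in an ending like _2 or _b are one class to them, and where a whole thing is asked for, a point or a joint stands for the part that bears it (a point fixed in the world has none). Each returns a list of dicts, best first, with "confidence" (0 to 1); they miss things now and then, are a little off and sometimes report something else, mostly with a low value. They report only what shows in the picture. A call takes as long as a camera call. They do not tell look-alikes from the thing itself.
- bot.find_in(camera, target): "bbox" ([centre column, centre row, width, height] in pixels, round what is visible of it).
- bot.cut_out(camera, target): "region" (384x512 bool, what is visible of it) and "bbox" ([centre column, centre row, width, height] in pixels, round what is visible of it).
The state is a dict: "t": time; "qpos": joint angles; "qd": joint speeds; "joint_efforts": joint torques, N m; "position": TCP position; "tcp_rot": TCP orientation; "wrist_force": force on the tool from outside, world axes, zero at the start; "torque": the same for the moment, N m; "finger_gap": finger opening in m; "grip_force": force on a finger pad.
Only numpy, scipy, OpenCV 4.12 (cv2) and the standard library are available. Lean on these libraries where they do the work, as an engineer would, in place of code of your own. Each camera call takes 0.05 s, during which the arm holds its last target. There are 200 camera calls.

## Working session

There is one attempt and no reset: what is moved stays moved. The work goes in short steps, Python scripts to look and compute and a tool call to move; the robot and the scene stay as the last step left them, time stands still between calls to the robot, and variables do not carry over. Pictures are saved under pics/ and viewed, at most 10 in all, crops included, and the job is handed in when it is done.

Besides the shell and the picture viewer there is one more tool, called after "Call:" in YAML: its name, and indented under it one key for each argument. carry_out: Moves the arm, as the interface text tells. Its arguments: {"type":"object","properties":{"motion":{"type":"string"}},"required":["motion"]}

```bash
mkdir -p pics; ls
python3 - <<'E'
from bench import bot
import cv2,numpy as np
np.set_printoptions(precision=4,suppress=True)
for c in ("scene","top"):
    im=bot.grab_frame(c); cv2.imwrite(f"pics/{c}0.png",im[:,:,::-1])
    m=bot.camera_model(c); print(c,m)
    for t in ("bench","clamp_knob","display","gauge_block","gauge_case","ring_gauge","cleaner","carriage"):
        for d in bot.find_in(c,t)[:3]: print(t,np.round(d["bbox"],1),round(d["confidence"],2))
print(bot.observe())
a=[cv2.imread(f"pics/{c}0.png") for c in("scene","top")]
cv2.imwrite("pics/both.png",cv2.resize(np.vstack(a),None,fx=.78,fy=.78))
E
```

```text
pics
scene {'fx': 367.6257234980105, 'fy': 367.6257234980105, 'cx': 251.46126986832502, 'cy': 190.03852649663233, 'camera_from_world': array([[ 0.639 ,  0.7691, -0.0141, -0.2435],
       [-0.6453,  0.546 ,  0.5342,  0.3527],
       [ 0.4185, -0.3323,  0.8452, -1.4518],
       [ 0.    ,  0.    ,  0.    ,  1.    ]])}
bench [283.9 194.8 130.5 125.2] 0.71
clamp_knob [278.8 188.5  16.9  22. ] 0.47
display [248.9 212.8  61.1  53.7] 0.93
gauge_block [274.6 141.6  23.7  20.2] 0.71
gauge_block [310.8 164.7  24.7  27. ] 0.63
gauge_block [342.1 206.1  36.2  13.6] 0.62
gauge_case [162.2 272.4  86.7  80.1] 0.74
gauge_case [299.1 116.8  22.4  18.7] 0.2
ring_gauge [297.8 117.8  23.6  23.1] 0.92
cleaner [173.5 197.1  27.   41.3] 0.87
cleaner [276.2 186.9  18.4  15.4] 0.41
carriage [257.9 213.9  76.8  70.2] 0.76
top {'fx': 352.8189053603336, 'fy': 352.8189053603336, 'cx': 254.41598910350663, 'cy': 196.8285113353187, 'camera_from_world': array([[ 0.0238, -0.9994, -0.024 , -0.115 ],
       [ 0.9894,  0.0202,  0.1437, -0.5153],
       [-0.1431, -0.0272,  0.9893, -1.0406],
       [ 0.    ,  0.    ,  0.  
[... 214 characters left out ...]
1. ] 0.72
gauge_case [372.4 195.2  82.4  50.7] 0.76
ring_gauge [133.4 251.2  28.9  25.9] 0.7
ring_gauge [373.9 195.4  82.   50.9] 0.42
cleaner [323.6 248.6  21.5  18.5] 0.96
carriage [263.1 171.8  83.2  57.2] 0.7
{'t': 0.9, 'qpos': array([-1.293 ,  0.2406,  0.005 ,  1.3352,  0.    ,  1.5708]), 'qd': array([ 0.0012, -0.0002, -0.0007,  0.0003, -0.001 , -0.0012]), 'joint_efforts': array([  0.0004, -37.2197,  25.2692,   0.001 ,  -0.    ,   0.    ]), 'position': array([ 0.1371, -0.4808,  0.2533]), 'tcp_rot': array([0.    , 0.9904, 0.1385, 0.    ]), 'wrist_force': array([ 0.2621, -0.0437, -0.1834]), 'torque': array([-0.0024,  0.0556, -0.0154]), 'grip_force': 0.0, 'finger_gap': 0.08513603256514897}
```

View pics/both.png

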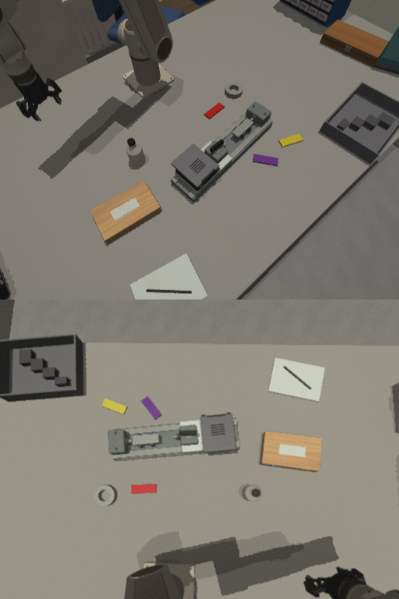

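Run:
```python
import cv2
a=cv2.imread("pics/top0.png")[110:240,130:330]; cv2.imwrite("pics/topc.png",cv2.resize(a,None,fx=4,fy=4,interpolation=cv2.INTER_CUBIC))
```

```text
(no output)
```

View pics/topc.png

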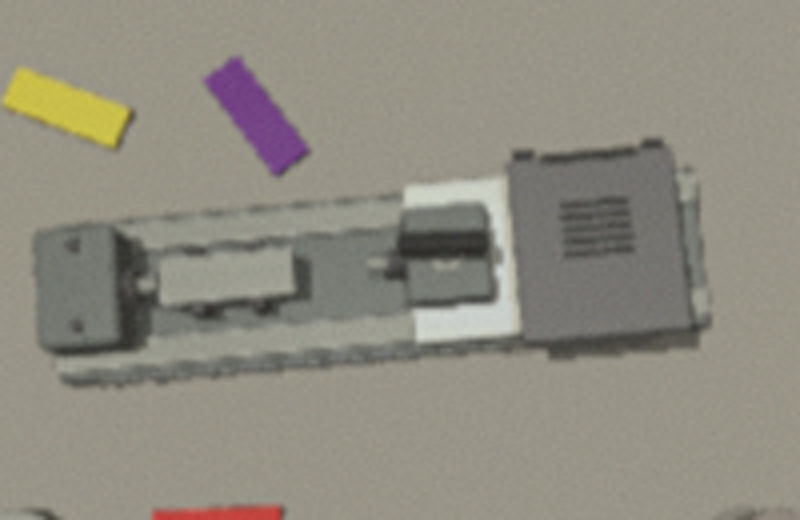

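The top view shows the bench along y, with the headstock on the left around (150,182) and the flat display around (280,171).

Gauge-block look-alikes in the top view:
- Steel: (186,178), on the rests in line with the anvil.
- Red: about (184,240).
- Yellow: (146,138).
- Purple: (195,139).

The steel one is the one meant. It is the only grey one and it lies on the rests, as the enlarged crop confirms. Next I fit the bench pose.

```bash
cat > h.py <<'E'
from bench import bot
import numpy as np, cv2
from scipy.optimize import least_squares
np.set_printoptions(precision=4,suppress=True)
def proj(c,P):
    m=bot.camera_model(c); q=np.c_[np.atleast_2d(P),np.ones(len(np.atleast_2d(P)))]@m["camera_from_world"].T
    return np.c_[m["cx"]-m["fx"]*q[:,0]/q[:,2], m["cy"]+m["fy"]*q[:,1]/q[:,2]]
def W(p,P):
    P=np.atleast_2d(np.asarray(P,float)); c,s=np.cos(p[2]),np.sin(p[2])
    return np.c_[p[0]+c*P[:,0]-s*P[:,1],p[1]+s*P[:,0]+c*P[:,1],P[:,2]]
def disp(c,a=0):   # slab box corners top then bottom
    o=[]
    for h in(.006,-.006):
        for r,y in((-.004,c-.133),(-.004,c-.253),(.132,c-.253),(.132,c-.133)):
            o.append([.056-r*np.cos(a)+h*np.sin(a),y,.105+r*np.sin(a)+h*np.cos(a)])
    return np.array(o)
E
python3 - <<'E'
from h import *
px=np.array([[37,232],[115,224],[40,350],[163,257],[292,247],[297,297],[165,308],[508,163],[668,148],[694,326],[526,340],[449,264]])/4.+[130,110]
def pts(v):
    c,b=v[3],v[4]
    return np.vstack([[[.045,.237,.095],[.045,.175,.095],[-.045,.237,.095],[.0175,b+.05,.079],[.0175,b-.05,.079],[-.0175,b-.05,.079],[-.0175,b+.05,.079]],[disp(c)[i] for i in(0,1,2,3)],[[0,c-.083,.095]]])
f=lambda v:(proj("top",W(v,pts(v)))-px).ravel()
r=least_squares(f,[.5,0,.07,0,.1],loss="soft_l1"); v=r.x
print(v); print(f(v).reshape(-1,2))
for n,P in(("grip",[0,v[3]-.083,.123]),("lip",[-.076,v[3]-.193,.099]),("lip at c=75",[-.076,.075-.193,.099])): print(n,W(v,P))
outs=[]
for c in("top","scene"):
    im=cv2.imread(f"pics/{c}0.png"); k=4
    x0,y0=(130,110) if c=="top" else (200,110)
    im=cv2.resize(im[y0:y0+150,x0:x0+200],None,fx=2.9,fy=2.9,interpolation=cv2.INTER_CUBIC)
    def pl(P,col):
        cv2.polylines(im,[np.int32((proj(c,W(v,P))-[x0,y0])*2.9)],True,col,1)
    pl(disp(v[3])[:4],(0,0,255)); pl(disp(v[3])[4:],(0,255,255))
    pl([[.045,.237,.095],[.045,.175,.095],[-.045,.175,.095],[-.045,.237,.095]],(0,255,0))
    pl([[.062,.24,.0],[.062,-.26,.0],[-.062,-.26,.0],[-.062,.24,.0]],(255,0,0))
    y=v[3]-.083
    pl([[.007,y+.032,.135],[.007,y-.032,.135],[-.007,y-.032,.135],[-.007,y+.032,.135]],(255,0,255))
    b=v[4]; pl([[.0175,b+.05,.079],[.0175,b-.05,.079],[-.0175,b-.05,.079],[-.0175,b+.05,.079]],(255,255,0))
    outs.append(im[:300] if c=="top" else im[:299])
cv2.imwrite("pics/ov.png",np.vstack(outs))
E
```

```text
[ 0.5708 -0.0032  0.1146  0.0191  0.0991]
[[-0.646  -0.1745]
 [ 0.7886 -0.1582]
 [-0.0653  0.4991]
 [-0.5176  1.0148]
 [ 0.6914  0.3549]
 [ 0.2677 -0.5908]
 [-0.3553 -0.1773]
 [-0.1319 -0.6304]
 [ 1.2499 -0.8097]
 [-0.0301  1.0142]
 [-0.2361  1.4622]
 [-0.4932 -2.8484]]
grip [[ 0.5781 -0.0667  0.123 ]]
lip [[ 0.5152 -0.1847  0.099 ]]
lip at c=75 [[ 0.5088 -0.1291  0.099 ]]
```

View pics/ov.png

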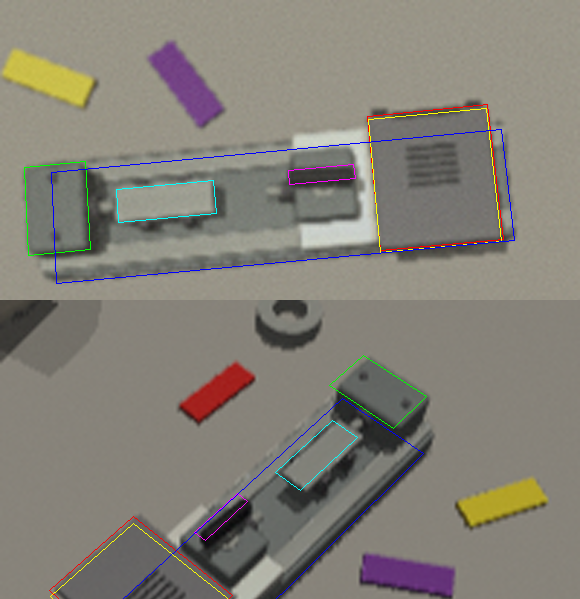

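```bash
cat > fit.py <<'E'
from h import *
px=np.array([[37,232],[115,224],[40,350],[163,257],[292,247],[297,297],[165,308],[508,163],[668,148],[694,326],[526,340]])/4.+[130,110]
kt=np.array([[289,170],[353,165]])/2.9+[130,110]
sc=np.array([[366,359],[428,397],[397,431],[333,384],[135,522]])-[0,300.]
sc=sc/2.9+[200,110]
H=[[.045,.237,.095],[.045,.175,.095],[-.045,.175,.095],[-.045,.237,.095]]
def pts(v):
    c,b=v[3],v[4]; y=c-.083
    return (np.vstack([[[.045,.237,.095],[.045,.175,.095],[-.045,.237,.095],[.0175,b+.05,.079],[.0175,b-.05,.079],[-.0175,b-.05,.079],[-.0175,b+.05,.079]],[disp(c)[i] for i in(0,1,2,3)],[[.007,y+.032,.135],[.007,y-.032,.135]]]),
      np.vstack([[H[3],H[0],H[1],H[2]],disp(c)[3:4]]))
def f(v):
    a,b=pts(v); return np.vstack([proj("top",W(v,a))-np.vstack([px,kt]),proj("scene",W(v,b))-sc]).ravel()
v=least_squares(f,[.57,0,.11,0.02,.1],loss="soft_l1").x
print(v); print(f(v).reshape(-1,2))
for n,P in(("grip",[0,v[3]-.083,.123]),("lip",[-.076,v[3]-.193,.099]),("lip at c=75",[-.076,.075-.193,.099])): print(n,W(v,P))
E
python3 fit.py
```

```text
[ 0.5718 -0.0026  0.1139  0.0186  0.0986]
[[-0.84   -0.572 ]
 [ 0.5915 -0.5402]
 [-0.2851  0.0932]
 [-0.5427  0.6257]
 [ 0.6626 -0.0095]
 [ 0.2298 -0.9579]
 [-0.3894 -0.5694]
 [-0.1491 -0.9617]
 [ 1.2303 -1.1108]
 [-0.0866  0.7044]
 [-0.2901  1.121 ]
 [-0.3464 -0.1943]
 [ 0.3033 -0.5998]
 [-0.5127 -1.1933]
 [ 0.0563 -0.1014]
 [-0.6973 -0.8615]
 [-0.6793  0.5692]
 [-0.3064 -1.5487]]
grip [[ 0.5791 -0.0666  0.123 ]]
lip [[ 0.5161 -0.1845  0.099 ]]
lip at c=75 [[ 0.5097 -0.1284  0.099 ]]
```

Call:
carry_out:
  motion: "0.168 -0.0865 0 0 0 0 0;0.168 -0.0865 0 0 0 0 0;0.168 -0.0865 0 0 0 0 0;0.168 -0.0865 0 0 0 0 0;0.168 -0.0865 0 0 0 0 0;0.168 -0.0865 0 0 0 0 0;0.168 -0.0865 0 0 0 0 0;0.168 -0.0865 0 0 0 0 0;0.168 -0.0865 0 0 0 0 0;0.168 -0.0865 0 0 0 0 0;0.168 -0.0865 0 0 0 0 0;0.168 -0.0865 0 0 0 0 0;0.168 -0.0865 0 0 0 0 0;0.168 -0.0865 0 0 0 0 0;0.168 -0.0865 0 0 0 0 0;0.168 -0.0865 0 0 0 0 0"

```text
t: 2.23
position: [0.5794, -0.0656, 0.2533]
tcp_rot: [0.0, 0.99, 0.139, 0.0]
wrist_force: [-0.3, -0.5, 0.7]
finger_gap: 0.0856
grip_force: 0.0
```

Call:
carry_out:
  motion: "0 0 0 0 0 -0.0187 0;0 0 0 0 0 -0.0187 0;0 0 0 0 0 -0.0187 0;0 0 0 0 0 -0.0187 0;0 0 0 0 0 -0.0187 0;0 0 0 0 0 -0.0187 0;0 0 0 0 0 -0.0187 0;0 0 0 0 0 -0.0187 0;0 0 0 0 0 -0.0187 0;0 0 0 0 0 -0.0187 0;0 0 0 0 0 -0.0187 0;0 0 0 0 0 -0.0187 0;0 0 0 0 0 0 0;0 0 0 0 0 0 0"

```text
t: 3.4
position: [0.5782, -0.0672, 0.2532]
tcp_rot: [-0.0, 0.666, 0.746, -0.0]
wrist_force: [-0.1, -0.3, -0.8]
finger_gap: 0.0849
grip_force: 0.0
```

```bash
cat > go.py <<'E'
import sys
from h import *
from scipy.spatial.transform import Rotation as R
# usage: go.py x y z toolx_angle pitch(deg, 90=down) ; prints remaining shift/turn in tool axes and units
a=[float(s) for s in sys.argv[1:]]
o=bot.observe(); q=o["tcp_rot"]; Rc=R.from_quat([q[1],q[2],q[3],q[0]])
print("t",o["t"],"pos",o["position"],"F",o["wrist_force"],"M",o["torque"],"gap",o["finger_gap"],"q",o["qpos"])
d=Rc.inv().apply(np.array(a[:3])-o["position"]); print("shift mm",d*1000,"units",d/.2)
al=a[3]; p=np.radians(a[4])
z=np.array([np.cos(p)*np.cos(al),np.cos(p)*np.sin(al),-np.sin(p)]); y=np.array([np.sin(al),-np.cos(al),0]); x=np.cross(y,z)
Rt=R.from_matrix(np.c_[x,y,z]); print("turn units",(Rc.inv()*Rt).as_rotvec()/(2*np.pi))
E
python3 go.py 0.579 -0.0666 0.126 1.685 90
```

```text
t 3.4 pos [ 0.5782 -0.0672  0.2532] F [-0.0645 -0.2696 -0.8212] M [ 0.0417 -0.0267 -0.0155] gap 0.08492826447089642 q [-0.1157  0.4063  0.2379  1.4025  0.      1.3411]
shift mm [  0.5001   0.8769 127.2227] units [0.0025 0.0044 0.6361]
turn units [-0. -0. -0.]
```

Call:
carry_out:
  motion: "0 0 0.12 0 0 0 0;0 0 0.12 0 0 0 0;0 0 0.12 0 0 0 0;0 0.004 0.11 0 0 0 0;0 0 0.1 0 0 0 0;0 0 0.06 0 0 0 0;0 0 0 0 0 0 0"

```text
t: 3.98
position: [0.5766, -0.0668, 0.1238]
tcp_rot: [-0.003, 0.665, 0.746, -0.002]
wrist_force: [0.2, 0.5, -1.2]
finger_gap: 0.0855
grip_force: 0.0
```

Call:
carry_out:
  motion: "0 0 0 0 0 0 0.6;0 0 0 0 0 0 0.8;0 0 0 0 0 0 1;0 0 0 0 0 0 1;0 0 0 0 0 0 1;0 0 0 0 0 0 1;0 0 0 0 0 0 1;0 0 0 0 0 0 1"

```text
t: 4.65
position: [0.5794, -0.0672, 0.1284]
tcp_rot: [0.001, 0.665, 0.747, 0.0]
wrist_force: [-2.1, -0.5, 5.2]
finger_gap: 0.0143
grip_force: 58.6
```

```bash
python3 go.py 0.579 -0.0666 0.126 1.685 90
```

```text
t 4.65 pos [ 0.5794 -0.0672  0.1284] F [-2.0715 -0.5199  5.2462] M [ 0.0781  0.1969 -0.2002] gap 0.01428789085993393 q [-0.1155  0.4814  0.0213  1.1091  0.0001  1.3388]
shift mm [ 0.6327 -0.3025  2.3808] units [ 0.0032 -0.0015  0.0119]
turn units [0.0002 0.     0.0004]
```

Call:
carry_out:
  motion: "0.01 0 0 0 0 0 1;0.025 0 0 0 0 0 1;0.03 0 0 0 0 0 1;0.03 0 0 0 0 0 1;0.03 0 0 0 0 0 1;0.03 0 0 0 0 0 1;0.03 0 0 0 0 0 1;0.025 0 0 0 0 0 1;0.02 0 0 0 0 0 1;0.01 0 0 0 0 0 1;0 0 0 0 0 0 1"

```text
t: 5.57
position: [0.574, -0.0197, 0.1284]
tcp_rot: [0.001, 0.665, 0.747, 0.0]
wrist_force: [-0.7, -1.2, 5.2]
finger_gap: 0.0142
grip_force: 58.6
```

Call:
carry_out:
  motion: "0.01 0 0 0 0 0 1;0.01 0 0 0 0 0 1;0 0 0 0 0 0 1"

```text
t: 5.82
position: [0.5736, -0.016, 0.1284]
tcp_rot: [0.001, 0.665, 0.747, 0.0]
wrist_force: [-1.6, -0.9, 5.5]
finger_gap: 0.0144
grip_force: 58.6
```

Call:
carry_out:
  motion: "0.01 0 0 0 0 0 1;0.01 0 0 0 0 0 1;0 0 0 0 0 0 1"

```text
t: 6.07
position: [0.5731, -0.0121, 0.1284]
tcp_rot: [0.001, 0.665, 0.747, 0.0]
wrist_force: [-1.4, -2.2, 5.8]
finger_gap: 0.0145
grip_force: 58.6
```

Call:
carry_out:
  motion: "0.01 0 0 0 0 0 1;0 0 0 0 0 0 1;0 0 0 0 0 0 1"

```text
t: 6.32
position: [0.5729, -0.0105, 0.1284]
tcp_rot: [0.001, 0.665, 0.747, 0.0]
wrist_force: [-1.0, -3.6, 4.8]
finger_gap: 0.0143
grip_force: 58.5
```

Call:
carry_out:
  motion: "0.01 0 0 0 0 0 1;0 0 0 0 0 0 1;0 0 0 0 0 0 1"

```text
t: 6.57
position: [0.5728, -0.0095, 0.1284]
tcp_rot: [0.002, 0.665, 0.747, -0.001]
wrist_force: [-0.1, -4.7, 4.7]
finger_gap: 0.0144
grip_force: 58.4
```

Call:
carry_out:
  motion: "0.01 0 0 0 0 0 1;0 0 0 0 0 0 1;0 0 0 0 0 0 1"

```text
t: 6.82
position: [0.5728, -0.0093, 0.1284]
tcp_rot: [0.004, 0.666, 0.746, -0.002]
wrist_force: [-0.3, -9.9, 4.7]
finger_gap: 0.0144
grip_force: 58.4
```

Call:
carry_out:
  motion: "0 0 0 0 0 0.015 1;0 0 0 0 0 0.015 1;0 0 0 0 0 0.015 1;0 0 0 0 0 0.015 1;0 0 0 0 0 0.015 1;0 0 0 0 0 0.015 1;0 0 0 0 0 0.015 1;0 0 0 0 0 0 1"

```text
t: 7.48
position: [0.5705, -0.0088, 0.1284]
tcp_rot: [0.002, 0.872, 0.489, -0.002]
wrist_force: [-5.3, -8.6, 9.5]
finger_gap: 0.0143
grip_force: 60.2
```

Call:
carry_out:
  motion: "0 0 0 0 0 0.015 1;0 0 0 0 0 0.015 1;0 0 0 0 0 0.015 1;0 0 0 0 0 0.015 1;0 0 0 0 0 0.015 1;0 0 0 0 0 0.015 1;0 0 0 0 0 0.015 1;0 0 0 0 0 0 1;0 0 0 0 0 0 1"

```text
t: 8.23
position: [0.569, -0.007, 0.1283]
tcp_rot: [0.001, 0.983, 0.183, -0.003]
wrist_force: [-10.2, -3.7, 12.6]
finger_gap: 0.0139
grip_force: 58.5
```

```bash
python3 go.py 0.5728 -0.0093 0.128 0.335 90
```

```text
t 8.2333 pos [ 0.569  -0.007   0.1283] F [-10.193   -3.6621  12.5968] M [-0.8563  1.9777  0.1713] gap 0.013896002184405332 q [-0.0108  0.4598 -0.0141  1.1015 -0.0031  2.7633]
shift mm [2.7068 3.4977 0.3366] units [0.0135 0.0175 0.0017]
turn units [0.0002 0.0009 0.0052]
```

Call:
carry_out:
  motion: "-0.005 0 0 0 0 0.006 1;-0.005 0 0 0 0 0 1;0 0 0 0 0 0 1"

```text
t: 8.48
position: [0.5688, -0.007, 0.1284]
tcp_rot: [0.001, 0.986, 0.165, -0.001]
wrist_force: [-5.7, -1.9, 8.2]
finger_gap: 0.0141
grip_force: 58.6
```

Call:
carry_out:
  motion: "0 0 0 0 0 0 0.6;0 0 0 0 0 0 0.6;0 0 0 0 0 0 0.6;0 0 0 0 0 0 0.6;0 0 -0.05 0 0 0 0.6;0 0 -0.1 0 0 0 0.6;0 0 -0.15 0 0 0 0.6;0 0 -0.15 0 0 0 0.6;0 0 -0.15 0 0 0 0.6"

```text
t: 9.23
position: [0.5697, -0.0061, 0.249]
tcp_rot: [-0.0, 0.986, 0.165, -0.0]
wrist_force: [0.4, -0.8, 0.2]
finger_gap: 0.0342
grip_force: 0.0
```

```bash
python3 go.py 0.41 -0.15 0.24 0.114 45
python3 - <<'E'
from h import *
for n in("scene","top"):
    cv2.imwrite(f"pics/{n}1.png",bot.grab_frame(n)[:,:,::-1])
    for t in("clamp_knob","display","gauge_case","cleaner"): print(n,t,[(np.round(d["bbox"],1),round(d["confidence"],2)) for d in bot.find_in(n,t)[:2]])
a=cv2.imread("pics/scene1.png")[110:260,200:400];b=cv2.imread("pics/top1.png")[110:260,130:330]
cv2.imwrite("pics/a1.png",cv2.resize(np.vstack([a,b]),None,fx=2,fy=2,interpolation=cv2.INTER_CUBIC))
E
```

```text
t 9.2333 pos [ 0.5697 -0.0061  0.249 ] F [ 0.3854 -0.8118  0.1737] M [-0.0029 -0.0411  0.0108] gap 0.034154127354219875 q [-0.0108  0.3822  0.1911  1.38    0.0001  2.8001]
shift mm [-197.7189   84.2301    9.0395] units [-0.9886  0.4212  0.0452]
turn units [-0.0136  0.1245  0.0327]
scene clamp_knob [(array([291. , 176.4,  16.6,  19.4]), 0.66)]
scene display [(array([264.1, 198.8,  59.5,  52.5]), 0.64)]
scene gauge_case [(array([161. , 271.4,  87.8,  79.7]), 0.56)]
scene cleaner [(array([173.9, 195.8,  25.4,  36.6]), 0.73)]
top clamp_knob [(array([221.6, 174.5,  12.1,  19.8]), 0.47)]
top display [(array([260.6, 176.6,  43.8,  51.5]), 0.93)]
top gauge_case [(array([259.8, 173.9,  45.7,  48.4]), 0.18)]
top cleaner [(array([325.5, 249.3,  23.6,  17. ]), 0.95)]
```

View pics/a1.png

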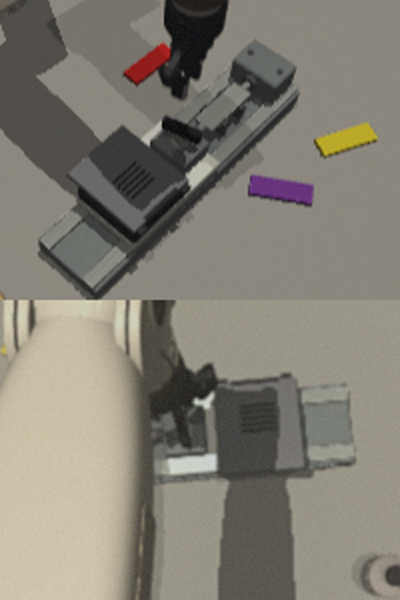

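Call:
carry_out:
  motion: "-0.146 0.0655 0 0 0 0 1;-0.146 0.0655 0 0 0 0 1;-0.146 0.0655 0 0 0 0 1;-0.146 0.0655 0 0 0 0 1;-0.146 0.0655 0 0 0 0 1;-0.146 0.0655 0 0 0 0 1;0 0 0 0 0 0.0174 1;0 0 0 0 0 0.0174 1;0 0 0 0 0.018 0 1;0 0 0 0 0.018 0 1;0 0 0 0 0.018 0 1;0 0 0 0 0.018 0 1;0 0 0 0 0.018 0 1;0 0 0 0 0.018 0 1;0 0 0 0 0.017 0 1;0 0 0 0 0 0 1;0 0 0 0 0 0 1"

```text
t: 11.15
position: [0.4276, -0.137, 0.2451]
tcp_rot: [-0.022, 0.924, 0.05, 0.38]
wrist_force: [1.3, -1.1, 0.5]
finger_gap: -0.0006
grip_force: 0.0
```

```bash
python3 go.py 0.430 -0.1375 0.095 0.114 45; python3 go.py 0.4944 -0.1301 0.0946 0.114 45|tail -2
```

```text
t 11.15 pos [ 0.4276 -0.137   0.2451] F [ 1.2979 -1.1218  0.5122] M [-0.1139  0.7022 -0.0152] gap -0.0005855832424070025 q [-0.604  -0.2482 -0.7824  0.3956  0.4802  2.5911]
shift mm [-103.9153    1.128   108.3801] units [-0.5196  0.0056  0.5419]
turn units [ 0.0002  0.0008 -0.0008]
shift mm [-58.1171   0.8322 154.2573] units [-0.2906  0.0042  0.7713]
turn units [ 0.0002  0.0008 -0.0008]
```

Call:
carry_out:
  motion: "-0.085 0 0.09 0 0 0 1;-0.085 0 0.09 0 0 0 1;-0.085 0 0.09 0 0 0 1;0 0 0 0 0 0 1"

```text
t: 11.48
position: [0.4315, -0.1365, 0.1697]
tcp_rot: [-0.023, 0.924, 0.051, 0.379]
wrist_force: [-1.4, 0.9, -0.7]
finger_gap: -0.0
grip_force: 0.0
```

```bash
python3 go.py 0.430 -0.1375 0.095 0.114 45; python3 go.py 0.4944 -0.1301 0.0946 0.114 45|tail -2
```

```text
t 11.4833 pos [ 0.4315 -0.1365  0.1697] F [-1.4262  0.9219 -0.6803] M [-0.1128  0.7172 -0.0196] gap -3.104109500566048e-05 q [-0.596  -0.1015 -0.9187  0.1131  0.4769  2.5955]
shift mm [-53.5675   1.0908  52.0742] units [-0.2678  0.0055  0.2604]
turn units [-0.0003  0.0012 -0.0006]
shift mm [-7.6707  0.9828 97.8536] units [-0.0384  0.0049  0.4893]
turn units [-0.0003  0.0012 -0.0006]
```

Call:
carry_out:
  motion: "-0.085 0 0.08 0 0 0 1;0 0.005 0.1 0 0 0 1;0 0 0.1 0 0 0 1;0 0 0.1 0 0 0 1;0 0 0.07 0 0 0 1;0 0 0.04 0 0 0 1;0 0 0 0 0 0 1"

```text
t: 12.07
position: [0.4917, -0.1322, 0.092]
tcp_rot: [-0.021, 0.922, 0.053, 0.382]
wrist_force: [0.4, -0.5, 0.6]
finger_gap: -0.0001
grip_force: 0.0
```

```bash
python3 go.py 0.4944 -0.1301 0.0946 0.114 45
python3 - <<'E'
from h import *
for n in("scene","top"): cv2.imwrite(f"pics/{n}2.png",bot.grab_frame(n)[:,:,::-1])
a=cv2.imread("pics/scene2.png")[110:260,200:400];b=cv2.imread("pics/top2.png")[110:260,180:380]
cv2.imwrite("pics/a2.png",cv2.resize(np.vstack([a,b]),None,fx=2,fy=2,interpolation=cv2.INTER_CUBIC))
E
```

```text
t 12.0667 pos [ 0.4917 -0.1322  0.092 ] F [ 0.3856 -0.4913  0.5605] M [-0.1546  0.6794  0.0202] gap -7.393975873033383e-05 q [-0.4844  0.2063 -0.946  -0.2725  0.4092  2.6921]
shift mm [ 3.8974 -1.7353  0.2378] units [ 0.0195 -0.0087  0.0012]
turn units [ 0.0001 -0.      0.0001]
```

View pics/a2.png

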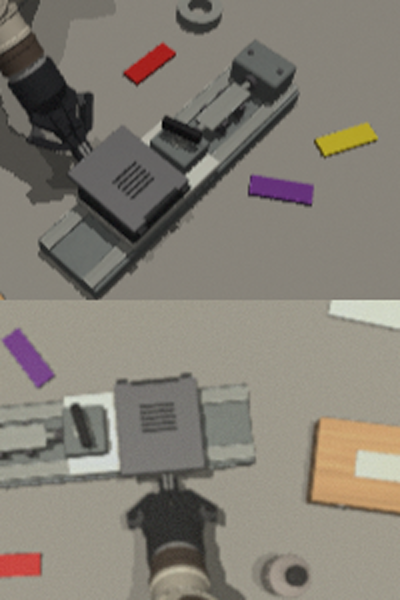

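Call:
carry_out:
  motion: "0.01 0 0.02 0 0 0 1;0.043 0 -0.03 0 0 0 1;0.043 0 -0.03 0 0 0 1;0.043 0 -0.03 0 0 0 1;0.043 0 -0.03 0 0 0 1;0.04 0 -0.03 0 0 0 1;0 0 0 0 0 0 1"

```text
t: 12.75
position: [0.5012, -0.1305, 0.1428]
tcp_rot: [-0.021, 0.922, 0.051, 0.382]
wrist_force: [-1.8, 0.1, -1.1]
finger_gap: -0.0001
grip_force: 0.7
```

Call:
carry_out:
  motion: "0.043 0 -0.014 0 0 0 1;0.043 0 -0.014 0 0 0 1;0.043 0 -0.014 0 0 0 1;0.043 0 -0.014 0 0 0 1;0.04 0 -0.014 0 0 0 1;0.037 0 -0.002 0 0 0 1;0.037 0 -0.002 0 0 0 1;0.035 0 -0.002 0 0 0 1;0 0 0 0 0 0 1"

```text
t: 13.5
position: [0.5374, -0.1264, 0.199]
tcp_rot: [-0.021, 0.922, 0.052, 0.383]
wrist_force: [-1.4, 0.4, -0.5]
finger_gap: 0.0007
grip_force: 0.4
```

```bash
python3 go.py 0.553 -0.123 0.2137 0.114 45
python3 - <<'E'
from h import *
v=[.5718,-.0026,.1139,.075]
outs=[]
for n,o in(("scene",(200,90)),("top",(180,100))):
    im=bot.grab_frame(n)[:,:,::-1]; im=cv2.resize(im[o[1]:o[1]+150,o[0]:o[0]+200],None,fx=3,fy=3,interpolation=cv2.INTER_CUBIC)
    for a,col in((50,(0,255,255)),(60,(0,0,255))): cv2.polylines(im,[np.int32((proj(n,W(v,disp(.075,np.radians(a))[4:]))-o)*3)],True,col,1)
    outs.append(im[:300] if n=="top" else im[:300])
cv2.imwrite("pics/a3.png",np.vstack(outs))
E
```

```text
t 13.5 pos [ 0.5374 -0.1264  0.199 ] F [-1.3848  0.3994 -0.4954] M [0.0003 0.8718 0.0498] gap 0.000666362815444902 q [-0.4132  0.0221 -0.7238  0.1097  0.3634  2.7523]
shift mm [21.6523 -1.5613  0.8394] units [ 0.1083 -0.0078  0.0042]
turn units [ 0.0002 -0.0003 -0.    ]
```

View pics/a3.png

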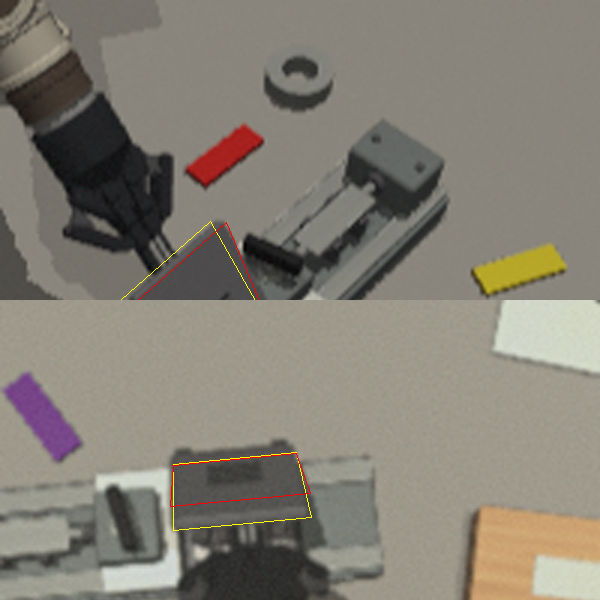

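Call:
carry_out:
  motion: "0.035 0 0.003 0 0 0 1;0.035 0 0.003 0 0 0 1;0.035 0 0 0 0 0 1;0 0 0 0 0 0 1;0 0 0 0 0 0 1"

```text
t: 14.02
position: [0.5529, -0.1247, 0.2127]
tcp_rot: [-0.021, 0.922, 0.052, 0.383]
wrist_force: [0.0, -0.4, -0.2]
finger_gap: -0.0001
grip_force: 0.3
```

Call:
carry_out:
  motion: "-0.06 0 -0.03 0 0 0 1;-0.1 0 -0.1 0 0 0 1;-0.1 0 -0.1 0 0 0 1;-0.05 0 -0.15 0 0 0 1;-0.05 0 -0.15 0 0 0 1;0 0 -0.15 0 0 0 1;0 0 0 0 0 0 1;0 0 0 0 0 0 1"

```text
t: 14.68
position: [0.4066, -0.1428, 0.2601]
tcp_rot: [-0.019, 0.921, 0.052, 0.385]
wrist_force: [0.0, 0.1, -0.7]
finger_gap: 0.0
grip_force: 0.0
```

Run:
```python
from h import *
v=[.5718,-.0026,.1139,.075]
print(bot.observe()["position"],bot.observe()["wrist_force"])
outs=[]
for n,o in(("scene",(200,120)),("top",(180,110))):
    im=bot.grab_frame(n)[:,:,::-1]; im=cv2.resize(im[o[1]:o[1]+100,o[0]:o[0]+200],None,fx=3,fy=3,interpolation=cv2.INTER_CUBIC)
    for a,col in((54,(0,255,255)),(60,(0,255,0)),(66,(0,0,255))): cv2.polylines(im,[np.int32((proj(n,W(v,disp(.075,np.radians(a))[:4]))-o)*3)],True,col,1)
    outs.append(im)
cv2.imwrite("pics/a4.png",np.vstack(outs))
```

```text
[ 0.4066 -0.1428  0.2601] [ 0.0105  0.136  -0.7184]
```

View pics/a4.png

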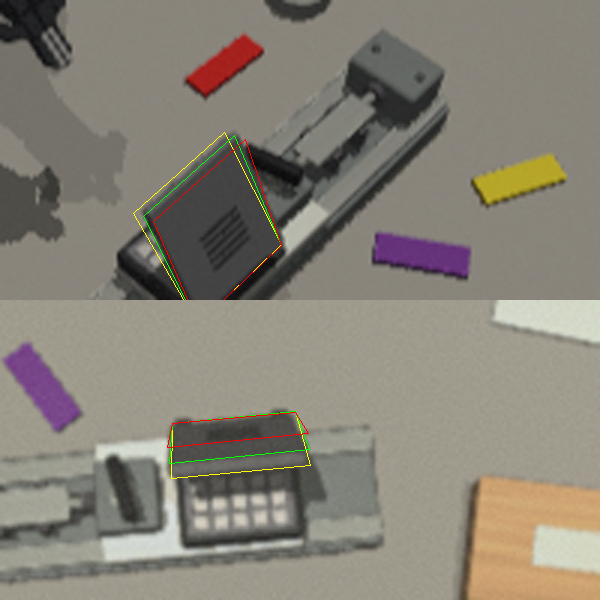

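Run:
```python
from h import *
v=[.5718,-.0026,.1139,.075]
outs=[]
for n,o in(("scene",(235,155)),("top",(230,140))):
    im0=bot.grab_frame(n)[:,:,::-1]; im0=cv2.resize(im0[o[1]:o[1]+35,o[0]:o[0]+60],None,fx=8,fy=8,interpolation=cv2.INTER_CUBIC)
    im=im0.copy()
    for a,col in((56,(0,255,255)),(60,(0,255,0)),(64,(0,0,255))):
        P=(proj(n,W(v,disp(.075,np.radians(a))))-np.array(o)+.5)*8
        cv2.polylines(im,[np.int32(P[[2,3,7,6]])],True,col,1)
    outs.append(np.vstack([im0,im]))
cv2.imwrite("pics/a5.png",cv2.resize(np.hstack(outs),(800,467)))
```

```text
(no output)
```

View pics/a5.png

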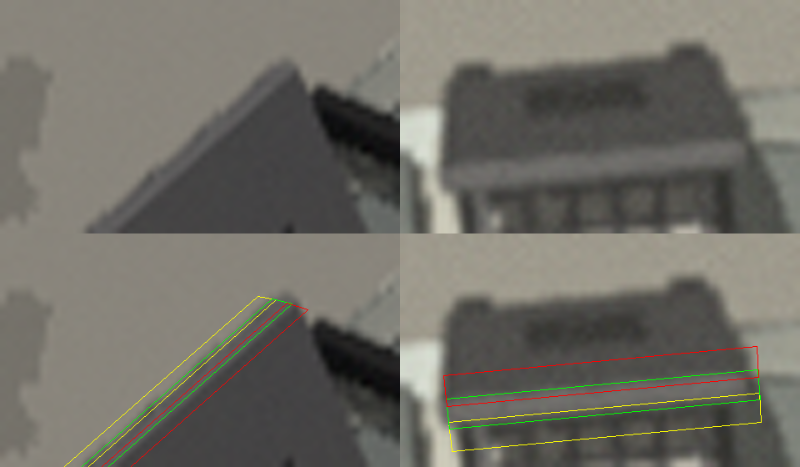

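The close-up puts the display at about 61°. The knob lies across the bed, the block is held, and the robot is clear of everything, so I'm handing in.

```bash
python3 -c "
from bench import bot
print(bot.hand_in())"
```

```text
the job is handed in; nothing more can be done
None
```

I handed the job in, but it returned no verdict: the gauge block is clamped between spindle and anvil (contact felt at about 10 N), the clamp knob is turned about 1.35 rad, the display stands at about 61° by camera, and the arm never went near the case, ring gauge or bottle.

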